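Make up a spacer set on the arbor stand

ROBOT

A 6-joint arm with a two-finger parallel gripper is mounted at the origin on a cart in front of the work surface, level with it; the furniture and walls round the work are solid. World frame = base frame: x ahead of the robot, y to its left, z up, the work surface at z = 0. Lengths are in m, angles in degrees, forces in N, time in s.
With the tool pointing down it reaches from about 0.2 to 0.875 m from the base axis. Payload 3.4 kg.
Tool frame: the origin (TCP) lies midway between the tips of the shut fingers; the grasp point (between the pads) lies 19 mm behind it; z points along the fingers, y is the direction in which the jaws open and shut (so a half turn about z gives the same grasp; the last joint's range is limited). The gripper opens to 94 mm and grips with 3 to 60 N. Pads are 16 mm wide; open, the fingers measure 119 mm over their backs; the gripper's body (75 mm by 177 mm) begins 78 mm behind the grasp point.
Start: joints at [57.811, 15.808, 86.224, -0, 77.962, -6.933], TCP at [0.245, 0.52, 0.205] pointing down, gripper open.
Joint ranges: [-165.64, 165.64], [-43.16, 119.46], [12.63, 154.43], [-67.54, 247.53], [6.08, 155.33], [-154.97, 154.97]. Speed limits (degrees/s): [147.25, 147.25, 180, 180, 180, 180].

INTERFACE

Orientations are given as a 3x3 rotation matrix whose columns are the frame's x, y, z axes.
In Python, from station import r gives the robot as it stands. Calls block until the motion is done:
- r.goto(position, orientation): joint-space move of the TCP to a pose.
- r.move_straight(position, attitude=None, speed=0.15, f_stop=None): straight line of the TCP; attitude=None keeps the orientation; speed is the mean speed in m/s. With f_stop (N) it stops when the force on the tool has changed by that much, and returns True; else False.
- r.movej(angles): joint-space move.
- r.grip(opening): opening from 0.0 (shut) to 1.0 (fully open); the grip force is fixed at half the most; returns when the fingers have stopped.
- r.dwell(seconds).
- r.ik(position, orientation): joint angles nearest the present ones, or None.
- r.get_obs(): the state.
- r.grab_frame(name): name is "side" or "top"; returns the picture (400x640x3 uint8, red, green, blue); there is no depth.
- r.get_calibration(name): a dict with "mtx" (3x3 intrinsics, pixels), "distortion" ([k1, k2, p1, p2, k3] as OpenCV has them; the pictures are not rectified), "R" (3x3) and "t" (3): a world point X has camera coordinates R X + t. Camera axes: x right, y down, z forward; pixel columns grow to the right and rows downward; lengths in m; the calibration is good to about 2 mm. A picture is of the moment at which its call begins. get_calibration takes no time and is no camera call.
A pose or a line that the arm cannot do raises r.Unreachable and nothing moves.
- r.close_job(): hands the job in, once; it reports no verdict.
The state is a dict: "time_s": time; "joint_pos": joint angles; "qvel": joint speeds; "tau": joint torques, N m; "position": TCP position; "orientation": TCP orientation; "contact_force": force on the tool from outside, world axes, zero at the start; "wrist_torque": the same for the moment, N m; "finger_gap": opening from 0.0 (shut) to 1.0 (fully open).
Only numpy, scipy, OpenCV 4.12 (cv2) and the standard library are available. Lean on these libraries where they do the work, as an engineer would, in place of code of your own. Each camera call takes 0.05 s, during which the arm holds its last target.

TASK

Make up the spacer set for the pump: thread every aluminium spacer ring lying on the worktop onto the rod of the arbor stand, the widest at the bottom and each next one narrower, and put the black collar on top of them. Then slide the loaded stand across the worktop, without lifting it, until its base lies wholly inside the black circle, and have the tally dial clicked to the number of spacer rings on the rod (the collar does not count). Leave the other things on the worktop where they are.

Things in the scene. Friction and masses are not known exactly. Their poses are not given: they have to be found in the camera images.
- stand: dark steel arbor stand, loose, 0.9 kg: a disc base 110 mm in diameter and 12 mm thick with an upright steel rod in its middle, 11 mm in diameter, tapering to 6 mm over its last 5 mm, tip 74 mm above the worktop. Origin: centre of the base's underside; z up along the rod.
- mark: thin black circle painted flat on the worktop, inner diameter 134 mm, outer 146 mm; no height to catch on. Origin: its centre, on the worktop.
- tally: grey tally box, fixed, 90 mm (its x) by 100 mm (its y), 36 mm high, with a black dial in the middle of its top. Round the dial its seven positions are marked: a short line for 0, then 1 to 6 white pips, clockwise seen from above. Origin: centre of its underside; its -x side faces the robot; position 3 lies in its -x direction, each position 30 degrees from the next.
- dial_grip (a point): point on the dial's axis half-way up its grip bar, 53 mm above the worktop. The bar is 40 mm long, 10 mm wide and 20 mm tall (its top is 62 mm above the worktop), over a round skirt of 44 mm diameter and 6 mm height. The point turns with the dial; the bar lies along the pointer line.
- dial (a joint): angle of the dial in rad: 0 at the 0 mark (pointer along the box's -y; the bar then lies along the box's y), growing as it turns clockwise seen from above, to 3.14 at the 6-pip mark (stops just beyond both). It clicks at every 0.524 rad (30 degrees): a sprung ball pulls it into the nearest position, and about 0.06 N m takes it over to the next.
- spacer_60_mid (a point): loose aluminium spacer ring, 60 mm outer diameter, 10 mm thick, hole 16 mm, lying flat; may be absent (None) in a given start. Point: centre of the ring, half-way up (5 mm above its underside); z is the ring's axis.
- spacer_52_mid (a point): loose aluminium spacer ring, 52 mm outer diameter, 10 mm thick, hole 16 mm, lying flat; may be absent (None) in a given start. Point: centre of the ring, half-way up (5 mm above its underside); z is the ring's axis.
- spacer_44_mid (a point): loose aluminium spacer ring, 44 mm outer diameter, 10 mm thick, hole 16 mm, lying flat; may be absent (None) in a given start. Point: centre of the ring, half-way up (5 mm above its underside); z is the ring's axis.
- spacer_36_mid (a point): loose aluminium spacer ring, 36 mm outer diameter, 10 mm thick, hole 16 mm, lying flat; may be absent (None) in a given start. Point: centre of the ring, half-way up (5 mm above its underside); z is the ring's axis.
- spacer_28_mid (a point): loose aluminium spacer ring, 28 mm outer diameter, 10 mm thick, hole 16 mm, lying flat; may be absent (None) in a given start. Point: centre of the ring, half-way up (5 mm above its underside); z is the ring's axis.
- collar_mid (a point): loose black plastic retaining collar, a short tube 28 mm in outer diameter, 20 mm tall, hole 16 mm, standing on end. Point: its centre, half-way up (10 mm above its underside); z is its axis.
- tweezers: bystander: steel tweezers, 124 mm long, lying on the worktop. Origin: centre of its underside.
- screwdriver: bystander: screwdriver with a blue handle, 170 mm long, lying. Origin: centre of its underside.
- marker: bystander: black marker pen, 136 mm long, lying. Origin: centre of its underside.
There are look-alikes about, which are no part of the job. Leave any blue look-alike of the part that bears spacer_52_mid alone.

How it is judged:
By the outcome, as a careful person would: the job done as asked, in the order asked, and still so for the second after the job is handed in, with the robot touching nothing.
Of spacer_60, spacer_52, spacer_44, spacer_36, spacer_28 only 3 to 5 are there at a start; the rules pass over those that are not, and their reading is None.
At some moment in a run one of spacer_60, spacer_52, spacer_44, spacer_36, spacer_28, collar, stand may be knocked a few centimetres aside while the robot is not near it.
It also fails if it takes over 210 s, if anything falls off the work surface, if the arm or the gripper's body presses on something with over 40 N, if the wrist force passes 120 N, or if a joint passes its speed limit or range.

## Working session

There is one attempt and no reset: what is moved stays moved. The work goes in short steps, each a Python script; the robot and the scene stay as the last script left them, time stands still between calls to the robot, and variables do not carry over. Pictures are saved under pics/ and viewed, and the job is handed in when it is done.

```bash
ls; mkdir -p pics
python3 - <<'E'
from station import r
import cv2
for n in("side","top"):
    f=r.grab_frame(n); cv2.imwrite(f"pics/{n}0.png",f[:,:,::-1])
    c=r.get_calibration(n); print(n,c)
print(r.get_obs())
E
```

```text
pics
side {'mtx': array([[416.44399417,   0.        , 319.74040084],
       [  0.        , 416.44399417, 202.74414868],
       [  0.        ,   0.        ,   1.        ]]), 'distortion': array([-0.06159585,  0.        ,  0.        ,  0.        ,  0.        ]), 'R': array([[-0.99840737, -0.05227923, -0.0212038 ],
       [-0.00475356,  0.45247088, -0.89176651],
       [ 0.05621497, -0.89024547, -0.45199877]]), 't': array([0.55797946, 0.024025  , 1.04127607])}
top {'mtx': array([[483.19395572,   0.        , 308.32708877],
       [  0.        , 483.19395572, 206.19171701],
       [  0.        ,   0.        ,   1.        ]]), 'distortion': array([-0.06017926,  0.        ,  0.        ,  0.        ,  0.        ]), 'R': array([[ 0.00181473, -0.99998402,  0.00535321],
       [-0.99700556, -0.00222312, -0.07729796],
       [ 0.07730863, -0.00519691, -0.99699367]]), 't': array([0.06105595, 0.57107005, 1.11617276])}
{'time_s': 0.1, 'joint_pos': array([ 5.78115090e+01,  1.58425109e+01,  8.62854687e+01, -6.56562913e-04,
        7.79621426e+01, -6.93198765e+00]), 'qvel': array([ 0.03285346, -0.08863001, -0.07283495, -0.11888667,  0.00080222,
        0.04186549]), 'tau': array([ 2.96880353e-04, -4.05454445e+01, -2.37780690e+01,  7.01557053e-02,
        2.99236877e-02, -4.36663834e-05]), 'position': array([0.24507392, 0.51961416, 0.20472342]), 'orientation': array([[-9.04407672e-01,  4.26668580e-01, -8.28423334e-04],
       [ 4.26669347e-01,  9.04406701e-01, -1.33713837e-03],
       [ 1.78716685e-04, -1.56278104e-03, -9.99998763e-01]]), 'contact_force': array([-0.02636664,  0.30888068, -0.3821235 ]), 'wrist_torque': array([ 0.01395611, -0.01844199, -0.01084889]), 'finger_gap': 0.9983947523981904}
```

View pics/top0.png

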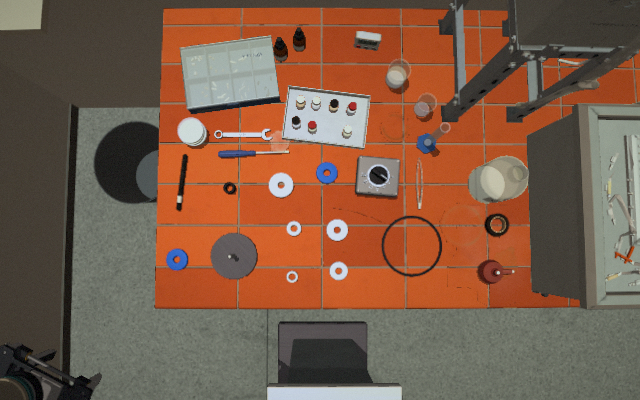

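View pics/side0.png

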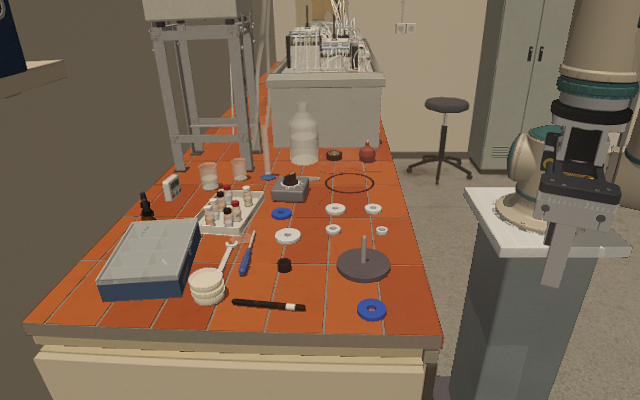

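The top view shows five silver rings at about (281,185), (337,230), (339,270), (294,228) and (292,277). The stand is at (234,256), the collar at (230,188), the tally at (378,176) and the circle at (411,246). The two blue rings are look-alikes. Next I'll measure these.

```bash
cat > h.py <<'E'
from station import r
import cv2, numpy as np
C={n:r.get_calibration(n) for n in("top","side")}
def px2w(n,uv,z):
    c=C[n]; p=cv2.undistortPoints(np.array(uv,float).reshape(-1,1,2),c["mtx"],np.array(c["distortion"])).reshape(-1,2)
    d=np.c_[p,np.ones(len(p))]@c["R"]; o=-c["R"].T@c["t"]
    s=(z-o[2])/d[:,2]; return o+d*s[:,None]
def w2px(n,X):
    c=C[n]; return cv2.projectPoints(np.array(X,float).reshape(-1,1,3),cv2.Rodrigues(c["R"])[0],np.array(c["t"]),c["mtx"],np.array(c["distortion"]))[0].reshape(-1,2)
def fitc(P):
    A=np.c_[2*P[:,:2],np.ones(len(P))]; s=np.linalg.lstsq(A,(P[:,:2]**2).sum(1),rcond=None)[0]
    return s[0],s[1],np.sqrt(s[2]+s[0]**2+s[1]**2)
def shot(n,name,box=None,k=1):
    f=r.grab_frame(n)
    g=f
    if box: x0,y0,x1,y1=box; g=f[y0:y1,x0:x1]
    g=cv2.resize(g,None,fx=k,fy=k,interpolation=cv2.INTER_CUBIC)
    cv2.imwrite(f"pics/{name}.png",g[:,:,::-1]); return f
def blobs(mask,z,n="top",amin=30):
    cs,_=cv2.findContours(mask.astype(np.uint8),cv2.RETR_EXTERNAL,cv2.CHAIN_APPROX_NONE)
    out=[]
    for c in cs:
        if len(c)<10: continue
        m=np.zeros(mask.shape,np.uint8); cv2.drawContours(m,[c],-1,1,-1)
        a=m.sum()
        if a<amin: continue
        M=cv2.moments(m,True); u=M['m10']/a,M['m01']/a
        w=px2w(n,[u],z)[0]; 
        # pixel scale
        q=px2w(n,[(u[0]+.5,u[1]),(u[0]-.5,u[1]),(u[0],u[1]+.5),(u[0],u[1]-.5)],z)
        ar=a*abs(np.linalg.norm(q[0]-q[1])*np.linalg.norm(q[2]-q[3]))
        out.append((u,w[:2],2*np.sqrt(ar/np.pi),a))
    return out
def rings(f):
    F=f.astype(int); m=(F.min(2)>130)
    roi=np.zeros(m.shape,bool); roi[160:300,165:500]=1
    return blobs(m&roi,0.010)
E
python3 - <<'E'
from h import *
f=shot("top","a",(150,150,520,310),2)
F=f.astype(int)
for b in rings(f): print(np.round(b[0],1),np.round(b[1],4),round(b[2],4),b[3])
print("dark")
m=(F.max(2)<60); m[:160]=0;m[300:]=0;m[:,:165]=0
for b in blobs(m,0.02): print(np.round(b[0],1),np.round(b[1],4),round(b[2],4),b[3])
print("gray")
m=(F.max(2)<150)&(F.max(2)-F.min(2)<25); m[:220]=0;m[300:]=0;m[:,:165]=0
for b in blobs(m,0.012): print(np.round(b[0],1),np.round(b[1],4),round(b[2],4),b[3])
for p in [(234,256),(378,176),(411,246)]: print(p,f[p[1],p[0]])
f=shot("top","a2",(340,140,450,285),4)
E
```

```text
[291.8 276.3] [0.406  0.1008] 0.0276 108
[338.2 270.4] [ 0.42   -0.0087] 0.0435 268
[293.4 227.9] [0.5201 0.0975] 0.0353 174
[336.7 229.4] [ 0.5168 -0.0053] 0.0517 372
[280.5 184.5] [0.6237 0.1286] 0.0596 485
[490.7 180.8] [ 0.6344 -0.3783] 0.0639 534
[376.8 175.4] [ 0.6462 -0.102 ] 0.0939 1190
dark
[411.3 245.6] [ 0.4785 -0.1805] 0.1413 2815
[496.3 224.4] [ 0.5286 -0.3851] 0.0552 413
[373.2 194.2] [ 0.6    -0.0914] 0.0186 48
[229.5 187.8] [0.6144 0.249 ] 0.0276 106
[377.6 174.8] [ 0.6462 -0.1023] 0.0399 219
[182.2 177.2] [0.6395 0.3623] 0.0322 142
gray
[632.9 282.7] [ 0.387  -0.7267] 0.0167 35
[633.  269.8] [ 0.4183 -0.728 ] 0.0306 117
[233.6 255.8] [0.454  0.2383] 0.1077 1639
[630.2 235.2] [ 0.5024 -0.7244] 0.0471 274
[570.8 260.2] [ 0.4426 -0.5702] 0.2149 6025
[494.  228.2] [ 0.5198 -0.3826] 0.031 129
[412.8 249.6] [ 0.4692 -0.1857] 0.0402 225
(234, 256) [49 50 44]
(378, 176) [16 18 17]
(411, 246) [192  85  34]
```

View pics/a.png

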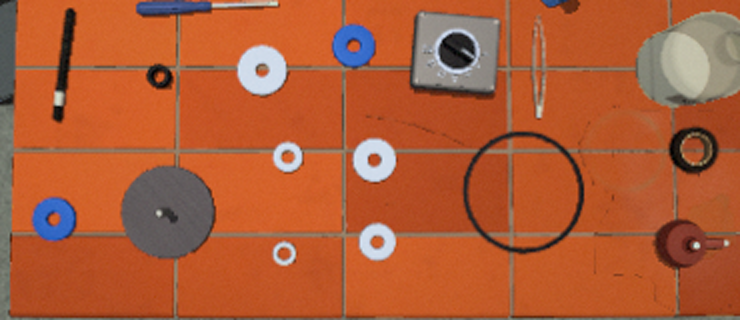

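View pics/a2.png

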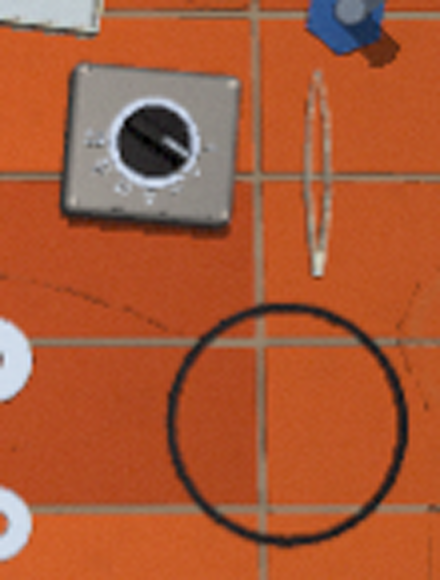

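All five rings are present, and the measured diameters (59.6, 51.7, 43.5, 35.3, 27.6 mm) match the nominal ones. The dial points at about 1 and has to end at 5. I'll now refine the stand and mark centres.

```bash
cat >> h.py <<'E'
def stand_mask(f):
    F=f.astype(int); m=(F.max(2)<150)&(F.max(2)-F.min(2)<30); m[:200]=0;m[305:]=0;m[:,:165]=0;m[:,520:]=0
    return m
def R_(a=0):
    a=np.radians(a); y=np.array([-np.sin(a),np.cos(a),0]); z=np.array([0,0,-1.]); return np.c_[np.cross(y,z),y,z]
E
python3 - <<'E'
from h import *
f=r.grab_frame("top")
m=stand_mask(f)
cs,_=cv2.findContours(m.astype(np.uint8),cv2.RETR_EXTERNAL,cv2.CHAIN_APPROX_NONE)
c=max(cs,key=cv2.contourArea).reshape(-1,2); print(fitc(px2w("top",c,0.012)))
F=f.astype(int)
md=(F.max(2)<75); md[:205]=0;md[290:]=0;md[:,:375]=0;md[:,450:]=0
ys,xs=np.nonzero(md); P=px2w("top",np.c_[xs,ys],0); x,y,R=fitc(P)
for _ in range(4):
    e=np.hypot(P[:,0]-x,P[:,1]-y); k=abs(e-0.07)<0.008; x,y,R=fitc(P[k])
print("mark",x,y,R,k.sum())
print("tip proj if stand at",w2px("top",[[.454,.2383,.074],[.454,.2383,.012]]))
g=cv2.resize(f[225:290,200:270],None,fx=8,fy=8,interpolation=cv2.INTER_CUBIC);cv2.imwrite("pics/b.png",g[:,:,::-1])
g=r.grab_frame("side");print("side",w2px("side",[[.454,.2383,.074],[.454,.2383,.012],[.454,.2933,.012],[.454,.1833,.012]]))
g=cv2.resize(g[225:290,320:410],None,fx=8,fy=8,interpolation=cv2.INTER_CUBIC);cv2.imwrite("pics/b2.png",g[:,:,::-1])
E
```

```text
(np.float64(0.4787467079502131), np.float64(-0.18240969207903537), np.float64(0.07016616820713774))
mark 0.47859722002011407 -0.18490469796375264 0.07014987427515243 306
tip proj if stand at [[229.480165   256.44176777]
 [233.60841566 255.75169027]]
side [[365.67151863 235.01105262]
 [364.76321426 260.98141345]
 [365.9863469  277.40818551]
 [363.66445895 246.31553358]]
```

View pics/b.png

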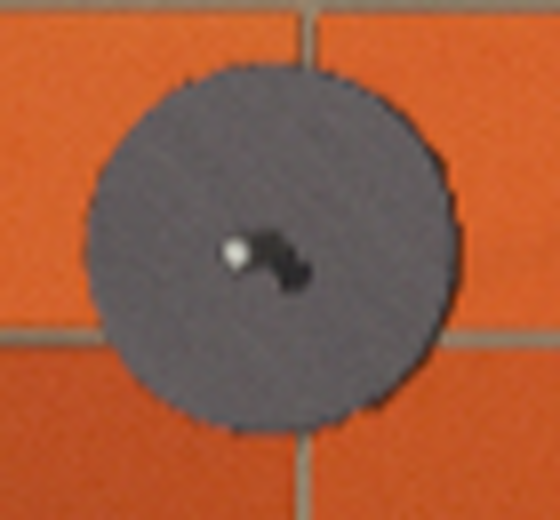

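View pics/b2.png

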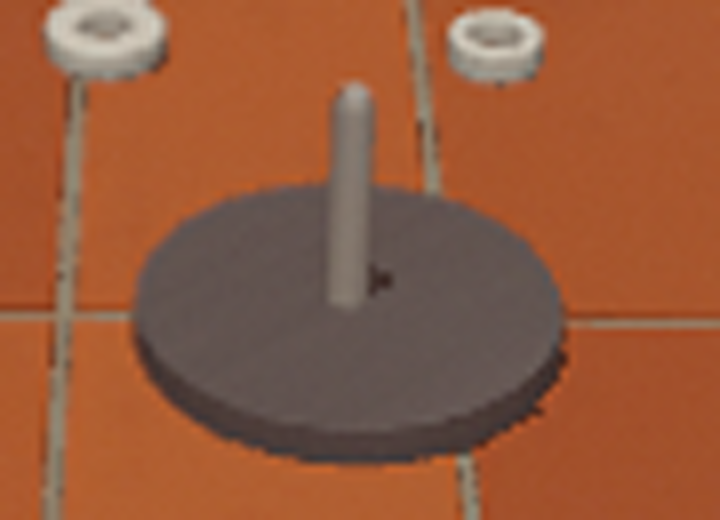

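The rod tip as seen from above, at about (229.3,256.3), agrees with the prediction. I'll start with the 60 mm ring.

```bash
cat >> h.py <<'E'
def T(): return r.get_obs()["time_s"]
def say(tag,b=None):
    o=r.get_obs(); print(tag,"t=%.1f"%o["time_s"],np.round(o["position"],4),"gap %.1f"%(o["finger_gap"]*94),"F",np.round(o["contact_force"],1),"" if b is None else b)
def find_ring(d,f=None):
    if f is None: f=r.grab_frame("top")
    c=[b for b in rings(f) if abs(b[2]-d)<0.0035]
    print("ring",d,[(np.round(b[1],4),round(b[2],4)) for b in c]); return c[0][1]
def find_stand(f=None):
    if f is None: f=r.grab_frame("top")
    c=[b for b in blobs(stand_mask(f),0.012,amin=500) if abs(b[2]-.109)<.006]
    print("stand",[(np.round(b[1],4),round(b[2],4)) for b in c]); return c[0][1]
def pick(xy,d,zt=0.003,yaw=0,zup=0.16):
    R=R_(yaw); r.goto([*xy,0.13],R); r.grip(min(1,(d+0.022)/0.094))
    r.move_straight([*xy,0.04],R,speed=0.2)
    b=r.move_straight([*xy,zt],R,speed=0.05,f_stop=10); say("down",b)
    r.grip(max(0,(d-0.012)/0.094)); r.dwell(.1); say("grip")
    r.move_straight([*xy,zup],R,speed=0.2); say("up")
def place(xy,zend,d,yaw=0,f_stop=6):
    R=R_(yaw); r.goto([*xy,0.16],R); r.move_straight([*xy,0.088],R,speed=0.15); r.dwell(.1); say("over")
    b=r.move_straight([*xy,zend],R,speed=0.05,f_stop=f_stop); say("placed?",b); return b
def release(d,xy,yaw=0):
    R=R_(yaw); r.grip(min(1,(d+0.016)/0.094)); p=r.get_obs()["position"]
    r.move_straight([p[0],p[1],0.16],R,speed=0.2); say("clear")
E
python3 - <<'E'
from h import *
s=find_stand.__wrapped__() if hasattr(find_stand,'__wrapped__') else (0.454,0.2383)
xy=find_ring(0.060)
pick(xy,0.060)
shot("side","c1"); shot("top","c1t",(150,150,520,310),2)
E
```

```text
ring 0.06 [(array([0.6237, 0.1286]), np.float64(0.0596))]
down t=4.2 [0.624  0.1286 0.0031] gap 82.2 F [0.3 0.1 0.4] False
grip t=4.8 [0.6239 0.1286 0.0033] gap 59.0 F [0.6 0.5 2.2] 
up t=5.8 [0.6226 0.1285 0.1586] gap 59.1 F [-0.7  0.6 -1.1]
```

View pics/c1.png

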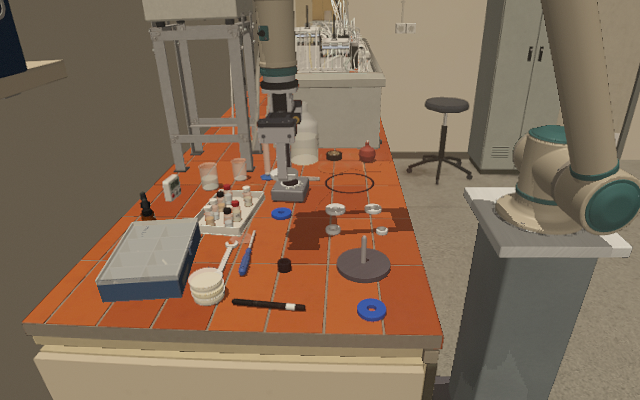

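View pics/c1t.png

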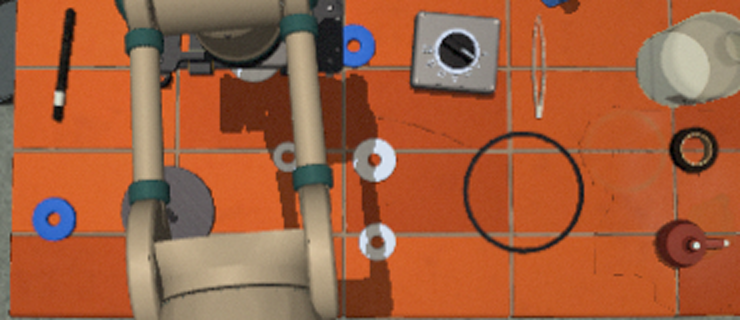

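The ring is held (gap 59 mm), and everything else is where it was. Now I'll place it.

Run:
```python
from h import *
s=(0.454,0.2383)
place(s,0.0155,0.060)
shot("side","d1",(280,150,460,310),4)
```

```text
over t=7.4 [0.4555 0.2384 0.089 ] gap 59.6 F [-0.6  1.4 -1.9] 
placed? t=9.0 [0.4543 0.2384 0.0158] gap 59.2 F [ 0.2 -0.4 -1. ] False
```

View pics/d1.png

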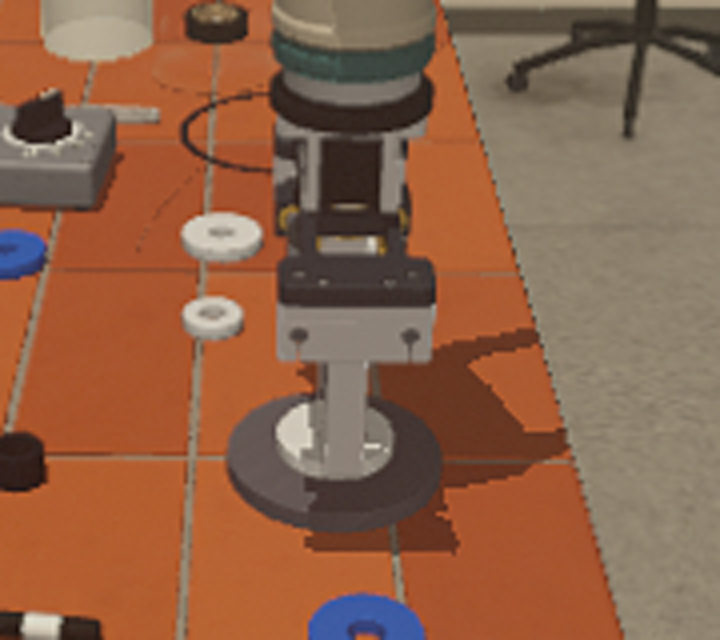

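The ring went down the rod without contact. I'll release it and continue with the 52, checking the stand position from above before each placement.

Run:
```python
from h import *
B=np.array([.003,0])
r.grip(0.076/0.094); r.move_straight([.454,.2384,.14],R_(),speed=.2)
r.goto([.49,-.0,.16],R_())
f=shot("top","e1",(150,150,520,310),2)
print([ (np.round(b[1],4),round(b[2],4)) for b in rings(f)])
g=shot("side","e1s",(300,200,420,300),6)
```

```text
[(array([ 0.3697, -0.1435]), np.float64(0.0146)), (array([0.385 , 0.0478]), np.float64(0.0229)), (array([0.4059, 0.1008]), np.float64(0.0274)), (array([0.4132, 0.004 ]), np.float64(0.0195)), (array([0.4538, 0.2405]), np.float64(0.0605)), (array([ 0.4834, -0.1646]), np.float64(0.0387)), (array([ 0.4966, -0.0669]), np.float64(0.1011)), (array([0.5214, 0.1046]), np.float64(0.0238)), (array([0.5095, 0.0289]), np.float64(0.0394)), (array([ 0.6338, -0.3781]), np.float64(0.0635)), (array([ 0.646 , -0.1017]), np.float64(0.0934))]
```

View pics/e1.png

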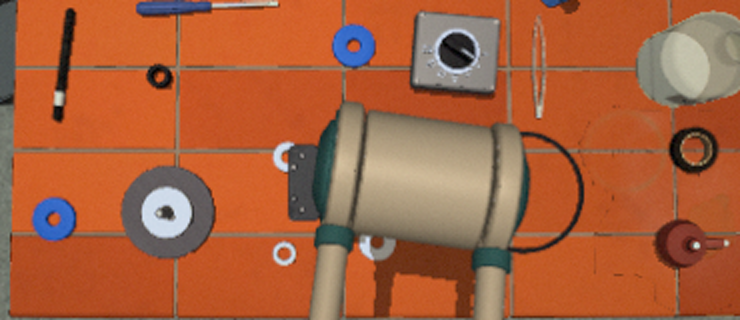

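View pics/e1s.png

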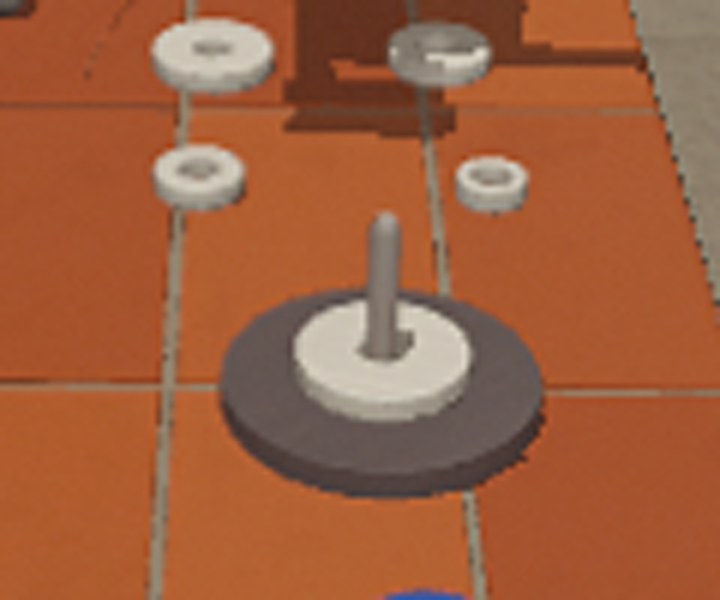

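The 60 ring is seated. Next is the 52, with a picture from a clear pose each cycle.

```bash
cat >> h.py <<'E'
B=np.array([.003,0])
HOME=[57.811, 15.808, 86.224, 0, 77.962, -6.933]
def cycle(d,level,name):
    r.movej(HOME); f=r.grab_frame("top")
    xy=find_ring(d,f)+B; s=find_stand(f)+B
    g=f[150:310,150:520]; cv2.imwrite(f"pics/{name}.png",cv2.resize(g,None,fx=2,fy=2)[:,:,::-1])
    pick(xy,d)
    gap=r.get_obs()["finger_gap"]*.094
    if abs(gap-d)>.004: print("BAD GRIP"); return False
    b=place(s,level+.0035,d)
    shot("side",name+"s",(300,200,420,300),6)
    return b
E
python3 - <<'E'
from h import *
cycle(.052,.022,"f52")
E
```

```text
ring 0.052 [(array([ 0.5168, -0.0055]), np.float64(0.0515))]
stand [(array([0.4541, 0.2384]), np.float64(0.1082))]
down t=17.4 [ 0.52   -0.0055  0.0031] gap 74.1 F [ 0.4 -0.8 -0.5] False
grip t=18.0 [ 0.52   -0.0055  0.0032] gap 50.8 F [-0.5  0.4  2.1] 
up t=19.0 [ 0.5187 -0.0053  0.1588] gap 50.4 F [-0.   1.4 -1.1] 
over t=20.7 [0.4584 0.2383 0.0891] gap 50.7 F [ 0.1  0.2 -0.8] 
placed? t=22.1 [0.4574 0.2385 0.0258] gap 50.5 F [-0.   0.4 -1. ] False
```

View pics/f52s.png

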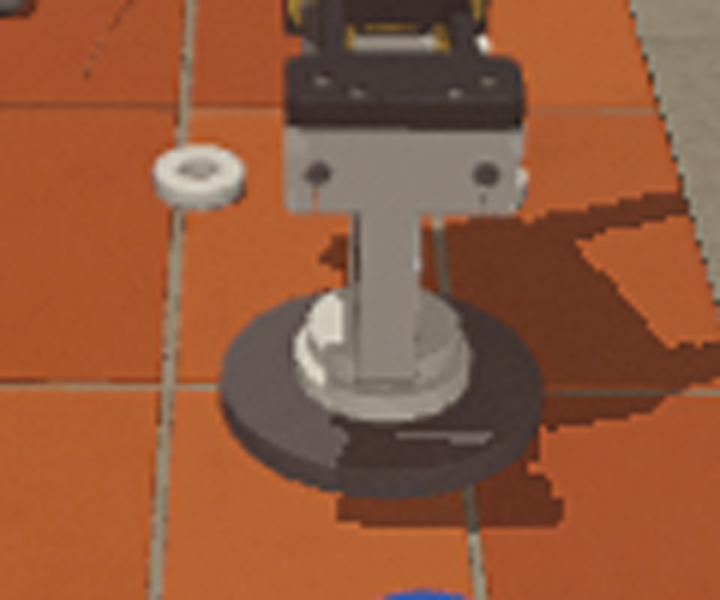

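The 52 ring is on the 60, and the finger is now centred with the +3 mm x correction. Next: release and the 44.

Run:
```python
from h import *
release(.052,None)
cycle(.044,.032,"f44")
```

```text
clear t=23.5 [0.4563 0.2381 0.1591] gap 68.0 F [-0.4  0.1 -1.2] 
ring 0.044 [(array([ 0.42  , -0.0087]), np.float64(0.0435))]
stand [(array([0.4541, 0.2384]), np.float64(0.1082))]
down t=28.6 [ 0.4232 -0.0087  0.003 ] gap 66.6 F [ 0.4 -0.8  0.3] False
grip t=29.2 [ 0.4232 -0.0087  0.0032] gap 43.0 F [-0.8  0.1  2. ] 
up t=30.2 [ 0.422  -0.0085  0.159 ] gap 43.1 F [ 0.5  0.3 -0.7] 
over t=31.9 [0.4583 0.2383 0.0892] gap 42.9 F [ 1.1 -0.4 -0.2] 
placed? t=33.1 [0.4574 0.2385 0.0357] gap 43.2 F [0.1 1.  0.4] False
```

View pics/f44s.png

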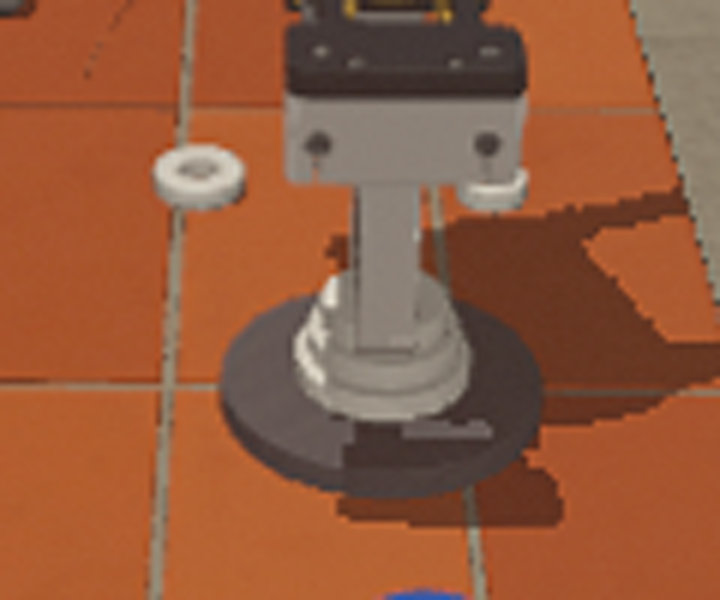

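View pics/f44.png

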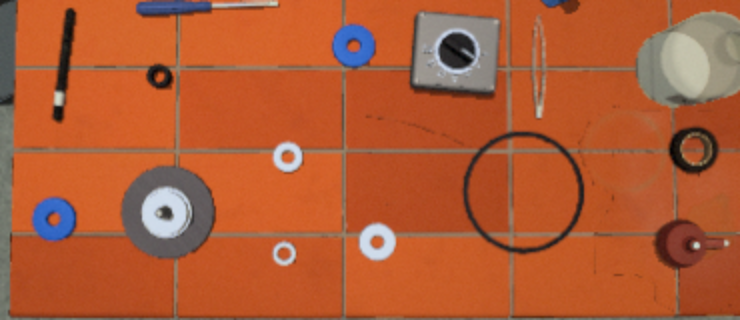

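The stack is tidy with three rings. Next, the 36 and the 28.

Run:
```python
from h import *
release(.044,None)
b=cycle(.036,.042,"f36")
if b is False and abs(r.get_obs()["position"][2]-.0455)<.001:
    release(.036,None)
    r.movej(HOME); shot("side","g36",(300,200,420,300),6); f=r.grab_frame("top"); find_ring(.028,f); find_stand(f)
```

```text
clear t=34.4 [0.4564 0.2381 0.1591] gap 60.0 F [-0.5  0.3 -0.4] 
ring 0.036 [(array([0.5202, 0.0975]), np.float64(0.0353))]
stand [(array([0.454 , 0.2384]), np.float64(0.1082))]
down t=39.4 [0.5234 0.0975 0.0031] gap 58.1 F [ 0.4 -0.6  0.2] False
grip t=40.0 [0.5234 0.0975 0.0032] gap 35.0 F [-0.2  0.2  2. ] 
up t=40.9 [0.5221 0.0975 0.1588] gap 35.4 F [-0.2 -0.1 -1.8] 
over t=42.3 [0.4584 0.2382 0.0891] gap 35.5 F [ 0.4 -0.1 -0.1] 
placed? t=43.2 [0.4563 0.2381 0.0452] gap 35.1 F [ 0.5 -1.4  3.9] True
```

It touched the ring below at 45.2 mm, where 45 mm is nominal, so it is seated.

Run:
```python
from h import *
release(.036,None)
b=cycle(.028,.052,"f28")
```

```text
clear t=44.4 [0.4546 0.2375 0.1592] gap 51.9 F [-0.2 -0.9 -0.3] 
ring 0.028 [(array([0.4059, 0.1008]), np.float64(0.0274))]
stand [(array([0.4541, 0.2384]), np.float64(0.1081))]
down t=49.2 [0.4091 0.1008 0.003 ] gap 50.1 F [-0.  -0.4 -0.3] False
grip t=49.9 [0.4091 0.1008 0.0032] gap 26.8 F [-0.1  0.6  2.3] 
up t=50.8 [0.4079 0.1007 0.159 ] gap 26.6 F [-0.6 -0.2  0.2] 
over t=52.1 [0.4581 0.2383 0.0892] gap 27.1 F [-0.4  1.  -0.6] 
placed? t=52.8 [0.4562 0.2381 0.0552] gap 26.6 F [-1.2 -0.4  4.4] True
```

View pics/f28s.png

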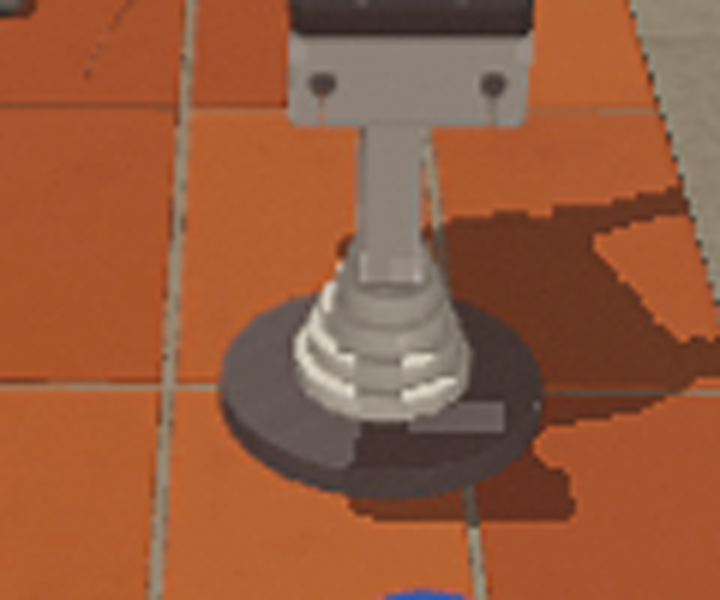

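View pics/f28.png

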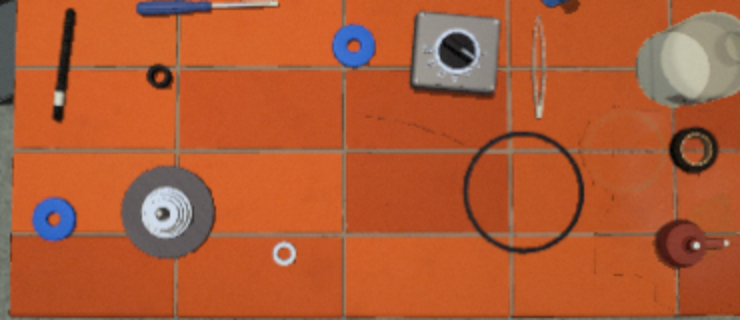

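All five rings are threaded. Next is the collar.

Run:
```python
from h import *
release(.028,None)
r.movej(HOME); f=shot("top","h1",(150,150,520,310),2)
m=(f.astype(int).max(2)<75); m[:165]=0;m[300:]=0;m[:,:200]=0;m[:,330:]=0
cc=[b for b in blobs(m,.02) if abs(b[2]-.028)<.006]; print(cc)
xy=cc[0][1]+B; s=find_stand(f)+B
pick(xy,.028,zt=.005,zup=.17)
R=R_(); r.goto([*s,.17],R); r.move_straight([*s,.105],R); r.dwell(.1)
print(r.move_straight([*s,.0672],R,speed=.04,f_stop=6)); say("placed")
shot("side","h1s",(300,200,420,300),6)
```

```text
clear t=54.0 [0.455  0.2376 0.1593] gap 43.7 F [-0.6 -0.  -0.2] 
[((np.float64(229.39823008849558), np.float64(187.78761061946904)), array([0.61439749, 0.24921438]), np.float64(0.02853048029907585), np.uint64(113))]
stand [(array([0.4541, 0.2383]), np.float64(0.1081))]
down t=58.9 [0.6176 0.2493 0.0051] gap 50.3 F [ 0.9 -0.2  0.5] False
grip t=59.5 [0.6175 0.2493 0.0053] gap 26.7 F [-0.7 -0.7  0.7] 
up t=60.5 [0.6165 0.2489 0.1686] gap 26.6 F [0.6 0.4 0.1] 
True
placed t=62.8 [0.4566 0.2382 0.0672] gap 26.4 F [-0.3 -0.8  4.3]
```

View pics/h1s.png

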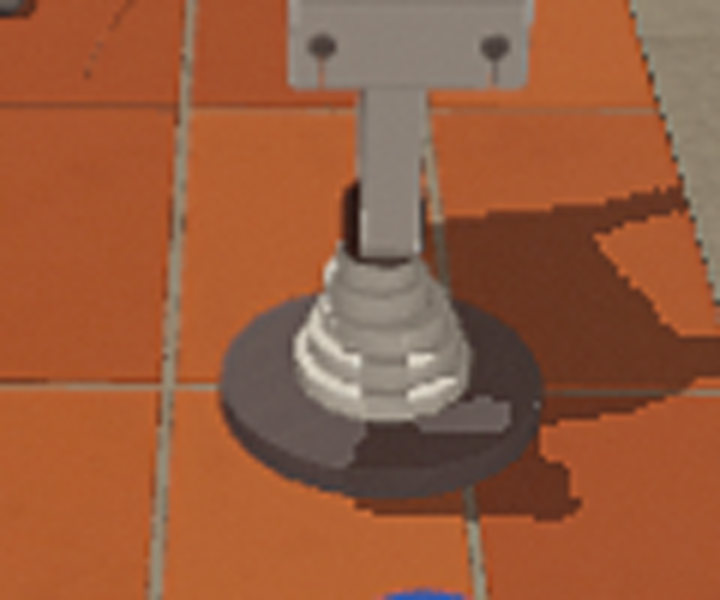

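The collar is seated at 67.2 mm, with 67 nominal. I'll release it, straddle the bottom ring just above the base and slide.

Run:
```python
from h import *
release(.028,None)
r.movej(HOME); f=shot("top","i0",(150,150,520,310),2); shot("side","i0s",(300,200,420,300),6)
s=find_stand(f)+B
R=R_(); r.goto([*s,.17],R); r.grip(.82/.94); r.move_straight([*s,.04],R,speed=.1)
say("dn",r.move_straight([*s,.015],R,speed=.04,f_stop=8))
```

```text
clear t=63.9 [0.4551 0.2376 0.1594] gap 44.2 F [ 0.  -0.  -0.4] 
stand [(array([0.4541, 0.2384]), np.float64(0.1081))]
dn t=69.7 [0.4572 0.2384 0.0149] gap 82.3 F [-0.1 -0.   0.2] False
```

View pics/i0s.png

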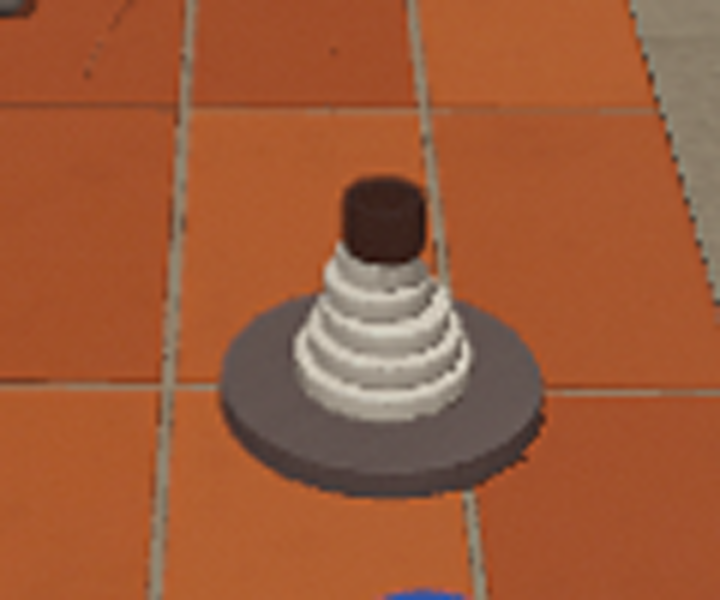

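View pics/i0.png

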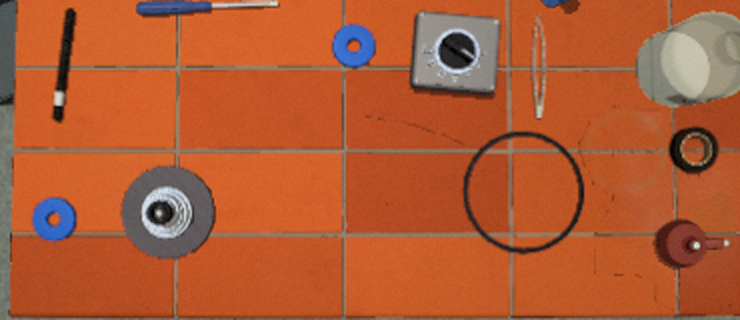

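The stack is complete and seated. Now the slide.

Run:
```python
from h import *
r.grip(.05/.094); say("grip")
t=np.array([.4786+.003,-.1849-.0025]); p=r.get_obs()["position"]
b=r.move_straight([p[0]+.1*(t[0]-p[0]),p[1]+.1*(t[1]-p[1]),.0155],R_(),speed=.05,f_stop=30); say("s1",b)
if not b:
    b=r.move_straight([*t,.0155],R_(),speed=.08,f_stop=30); say("s2",b)
shot("side","j1")
```

```text
grip t=70.2 [0.4573 0.2384 0.0152] gap 59.3 F [-0.   0.3  1. ] 
s1 t=71.2 [0.4596 0.1966 0.0152] gap 59.2 F [-0.3  5.3 -2.6] False
s2 t=76.1 [ 0.4791 -0.1838  0.0152] gap 59.6 F [-0.4  9.4  5.5] False
```

View pics/j1.png

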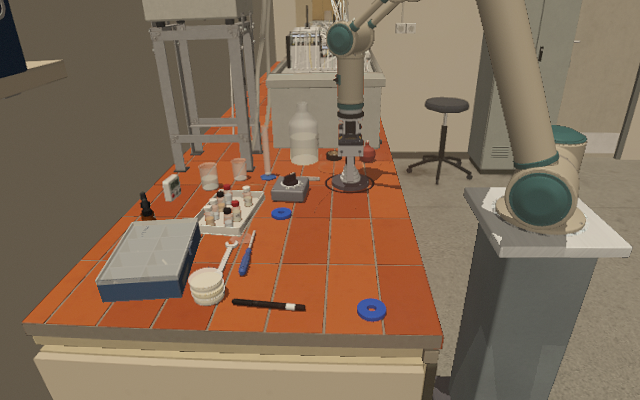

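Run:
```python
from h import *
r.dwell(.3); say("settled")
r.grip(.082/.094); p=r.get_obs()["position"]; r.move_straight([p[0],p[1],.18],R_(),speed=.15)
r.movej(HOME); f=shot("top","k1",(340,140,450,285),4); shot("side","k1s",(270,140,420,220),5)
m=stand_mask(f)
F=f.astype(int); md=(F.max(2)<75); md[:205]=0;md[290:]=0;md[:,:375]=0;md[:,450:]=0
ys,xs=np.nonzero(md); P=px2w("top",np.c_[xs,ys],0); x,y=.4786,-.1849
e=np.hypot(P[:,0]-x,P[:,1]-y); k=abs(e-.07)<.008; print("mark",fitc(P[k]))
# base: grey pixels within 66mm
ys,xs=np.nonzero((F.max(2)-F.min(2)<45)); Q=px2w("top",np.c_[xs,ys],.012); k=np.hypot(Q[:,0]-x,Q[:,1]-y)<.0635; Q=Q[k]
h=cv2.convexHull((Q[:,:2]*1e4).astype(np.int32)).reshape(-1,2)/1e4; print("base",cv2.minEnclosingCircle((h*1e3).astype(np.float32)),fitc(h))
```

```text
settled t=76.5 [ 0.4791 -0.1838  0.0152] gap 59.1 F [0.1 9.9 4.8] 
mark (np.float64(0.47859516180537964), np.float64(-0.18490495574065755), np.float64(0.07015310852206891))
base ((479.41143798828125, -185.7606964111328), 62.115821838378906) (np.float64(0.47854906052985663), np.float64(-0.18008704224356947), np.float64(0.05553279444838926))
```

View pics/k1.png

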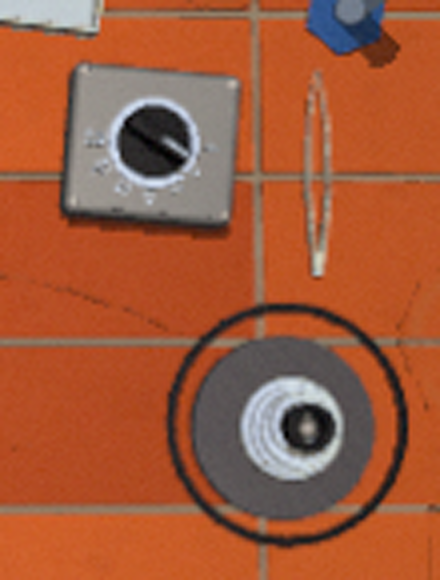

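View pics/k1s.png

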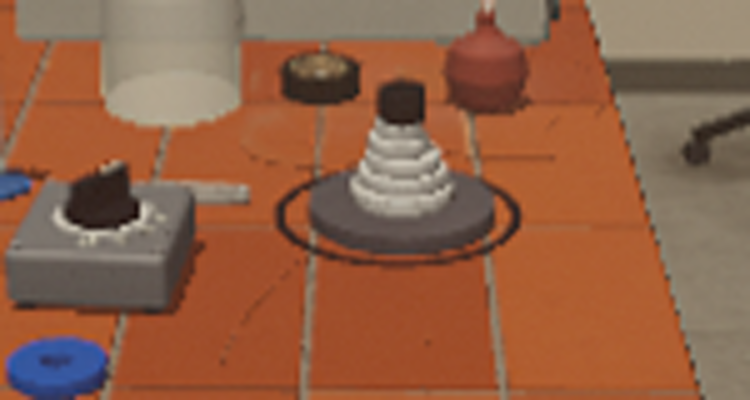

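The base is inside the circle, about 5 mm off centre in y, which leaves roughly 7 mm margin all round. Now the dial: zoom in to measure it.

Run:
```python
from h import *
f=r.grab_frame("top")
g=cv2.resize(f[150:205,350:405],None,fx=10,fy=10,interpolation=cv2.INTER_CUBIC); cv2.imwrite("pics/l1.png",g[:,:,::-1])
F=f.astype(int)
m=(F.max(2)-F.min(2)<30)&(F.max(2)>85); m[:150]=0; m[205:]=0; m[:,:345]=0; m[:,405:]=0
cs,_=cv2.findContours(m.astype(np.uint8),cv2.RETR_EXTERNAL,cv2.CHAIN_APPROX_NONE)
c=max(cs,key=cv2.contourArea).reshape(-1,2); W=px2w("top",c,.036)[:,:2]
print("box",cv2.minAreaRect((W*1e3).astype(np.float32)))
print(W.min(0),W.max(0))
m=(F.max(2)<80); m[:160]=0; m[190:]=0; m[:,:360]=0; m[:,395:]=0
for b in blobs(m,.045): print(b)
```

```text
box ((642.5214233398438, -100.33268737792969), (97.74323272705078, 86.37345123291016), 85.02954864501953)
[ 0.59651686 -0.15077819] [ 0.6884516  -0.04896706]
((np.float64(377.6355555555556), np.float64(174.88)), array([ 0.64251824, -0.09864455]), np.float64(0.0395787338773379), np.uint64(225))
```

View pics/l1.png

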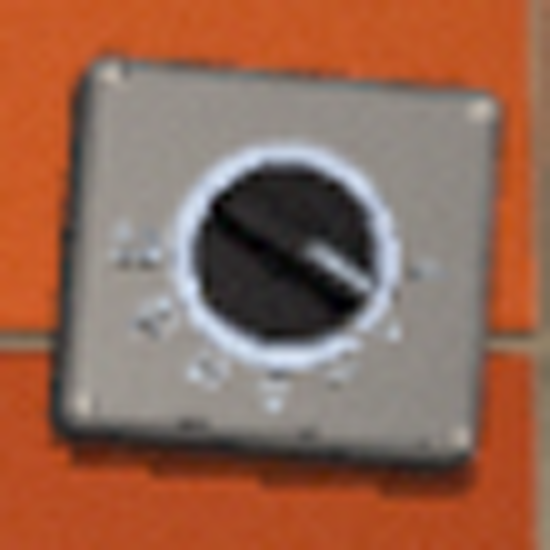

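The pointer is at 35° in the image. With the box turned about 5°, that is position 1, next to the 1-pip at (393,333) in the zoom. I need +120° clockwise, so I'll grip the bar and turn in 30° steps.

Run:
```python
from h import *
c=[.6455,-.0992]
for a in (55,0,-65,-70): 
    q=r.ik([*c,.0445],R_(a)); print(a,None if q is None else np.round(q,1))
r.goto([*c,.16],R_(55)); r.grip(.042/.094); say("over")
r.move_straight([*c,.075],R_(55),speed=.12)
b=r.move_straight([*c,.0450],R_(55),speed=.03,f_stop=8); say("down",b)
shot("side","m1",(240,130,360,210),6)
```

```text
55 None
0 [ -14.8   29.1   89.    -0.    61.8 -104.8]
-65 [-14.8  29.1  89.   -0.   61.8 -39.8]
-70 [-14.8  29.1  89.   -0.   61.8 -34.8]Traceback (most recent call last):
  File "<stdin>", line 5, in <module>
station.Unreachable: the arm cannot take that pose within its joint ranges
```

Run:
```python
from h import *
c=[.6455,-.0992]
for a in (-125,-245,-250): 
    q=r.ik([*c,.0445],R_(a)); print(a,None if q is None else np.round(q,1))
A=-125
r.goto([*c,.16],R_(A)); r.grip(.042/.094); say("over")
r.move_straight([*c,.075],R_(A),speed=.12)
b=r.move_straight([*c,.0450],R_(A),speed=.03,f_stop=8); say("down",b)
shot("side","m1",(240,130,360,210),6)
```

```text
-125 [-14.8  29.1  89.   -0.   61.8  20.2]
-245 [-14.8  29.1  89.   -0.   61.8 140.2]
-250 [-14.8  29.1  89.   -0.   61.8 145.2]
over t=84.4 [ 0.6455 -0.0993  0.16  ] gap 42.0 F [-0.3  0.3 -0.2] 
down t=86.5 [ 0.6457 -0.0992  0.0452] gap 42.0 F [-0.3 -0.2  1.6] False
```

View pics/m1.png

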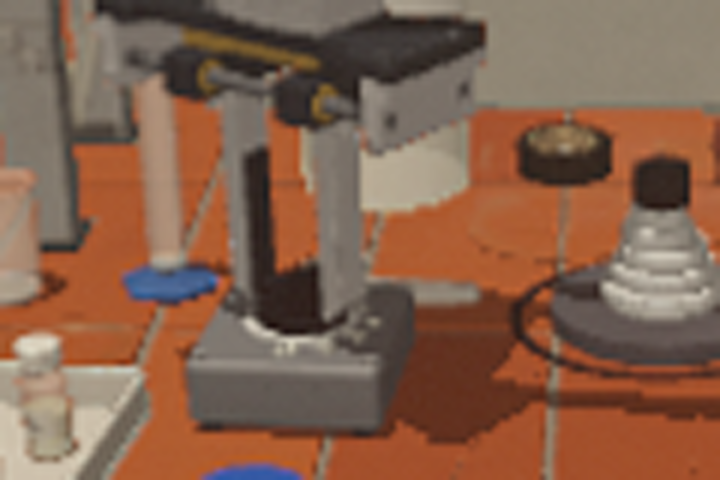

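The fingers straddle the bar. Now grip and turn.

Run:
```python
from h import *
c=[.6455,-.0992,.0450]
r.grip(0.0); say("grip")
for a in (-155,-185,-215,-245):
    r.goto(c,R_(a)); o=r.get_obs(); print(a,"F",np.round(o["contact_force"],1),"T",np.round(o["wrist_torque"],2),round(o["finger_gap"]*94,1))
r.grip(.042/.094); p=r.get_obs()["position"]; r.move_straight([p[0],p[1],.16],speed=.15); r.movej(HOME); say("home")
f=r.grab_frame("top")
g=cv2.resize(f[150:205,350:405],None,fx=10,fy=10,interpolation=cv2.INTER_CUBIC); cv2.imwrite("pics/n1.png",g[:,:,::-1])
cv2.imwrite("pics/n2.png",cv2.resize(f[150:310,150:520],None,fx=2,fy=2)[:,:,::-1])
```

```text
grip t=87.1 [ 0.6464 -0.0998  0.0451] gap 9.7 F [ 2.7 -2.5 -1.7] 
-155 F [ 3.9 -4.2 -3. ] T [-0.75 -0.57 -0.02] 9.7
-185 F [ 3.3 -6.6 -3.4] T [-1.   -0.58 -0.04] 9.4
-215 F [ 2.2 -7.5 -2.7] T [-1.3  -0.42 -0.01] 9.7
-245 F [ 2.5 -8.2 -2.2] T [-1.51 -0.22 -0.05] 10.0
home t=93.6 [0.2459 0.5199 0.2054] gap 42.1 F [ 0.7 -1.   0.2]
```

View pics/n1.png

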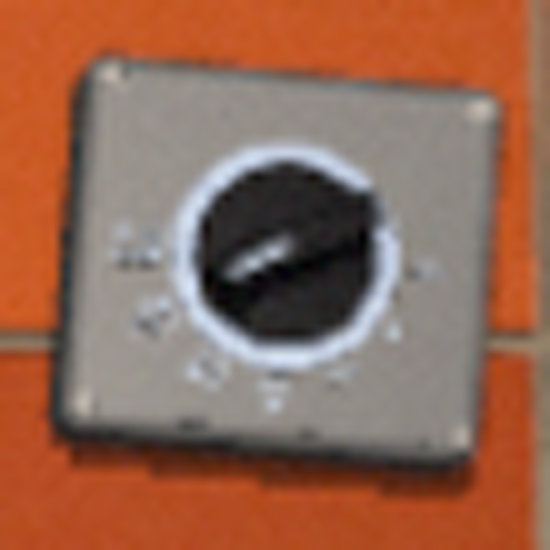

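View pics/n2.png

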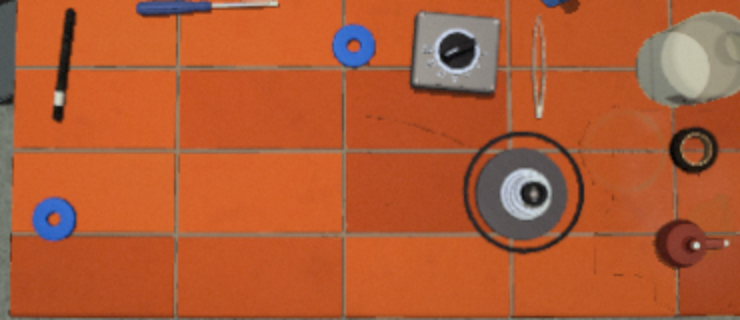

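The pointer line runs (295,240)→(228,275), about 152° clockwise, which puts it on the 5-pip mark. The base is inside the circle and the bystanders haven't moved. One short settle check, then I hand in.

Run:
```python
from h import *
a=r.grab_frame("top").astype(int); r.dwell(1.0); b=r.grab_frame("top").astype(int)
print("diff px",(abs(a-b).max(2)>40)[140:305,160:520].sum()); shot("side","z",(240,130,420,230),4); say("end")
r.close_job()
```

```text
diff px 0
end t=94.8 [0.2454 0.5201 0.2055] gap 42.2 F [-0.1 -0.9 -0.5] 
the job is handed in; nothing more can be done
```

View pics/z.png

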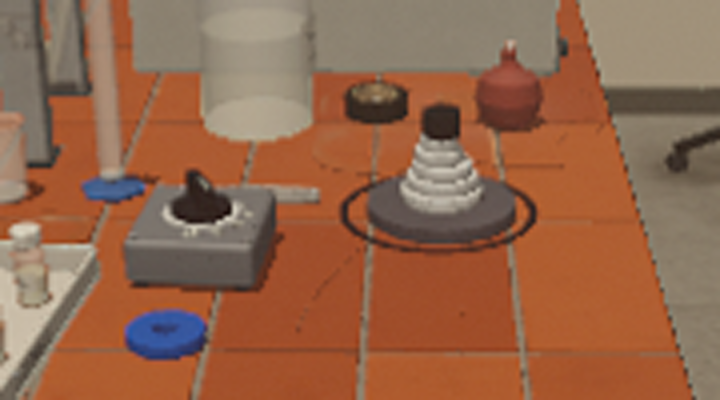

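The job is handed in at about 95 s. All five spacer rings (60, 52, 44, 36, 28) are on the rod, widest at the bottom, with the black collar on top. I slid the loaded stand into the black circle without lifting it and turned the dial from 1 to 5.

**Last checks:**
- **Stack:** it is seated, and nothing moved over the last second.
- **Stand:** its base is wholly inside the circle, about 5 mm off centre in y. That leaves about 7 mm of margin.
- **Dial:** the pointer sits on the 5-pip mark.
- **Other things:** the blue rings and the other items look unmoved in the pictures.

**Disagreements:** the two cameras differed by about 3 mm in x. I added 3 mm in x from the second ring on, and the fingers then sat centred. One of my base fits, a minimum enclosing circle, gave a 62 mm radius because it took in pixels outside the base. I used the other fit, which gave 55.5 mm against the true 55 mm.

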